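Seat and latch the specimen holder on its levelling fixture

TASK

The round specimen holder has been put on the centre post of its levelling fixture, but it rides on top of the three locating pegs. Without lifting it off the post, push it round until its three bores drop over the pegs, press it down until it sits level and fully home on the fixture, and then swing the latch over its rim as far as it goes. Leave the other things on the bench where they are.

Things in the scene. Friction and masses are not known exactly. Their poses are not given: they have to be found in the camera images.
- levelling_fixture: Fixed grey round plate, 132 mm across, 12 mm high, with three lugs: along its +y (long, ends 120 mm from the centre, carries the latch) and at -30 and 210 degrees from its x axis (ends at 98 mm). Upright centre post 20 mm across, top at z = 0.029. Origin on the bench under the centre, z up.
- peg_0 (a point): Tip of one of three upright steel pegs, 9 mm across, chamfered. They stand 58 mm from the fixture's centre on the lugs' centre lines; this one is on the +y lug. Tips at z = 0.023, seats round their feet at z = 0.014. Just outside the holder's rim, at each lug, a small steel block (to 78 mm from the centre, top at z = 0.022) holds an inward spring ball.
- specimen_holder: Loose aluminium disc 136 mm across, 18 mm thick, 0.5 kg; origin at the centre of its underside, z up. Starts on the post, riding on the pegs, underside at z = 0.023, turned 17 to 103 degrees anticlockwise from a fit; it fits every 120 degrees, either way round. Lined up, it drops about 4 mm on to spring balls at its rim; then a 10 to 20 N push takes it home (underside at 0.014); it stays.
- bore_0 (a point): Upper mouth of one of the holder's three through bores for the pegs, 11 mm across, 58 mm from its centre; this one is along the holder's +y, the others at -30 and 210 degrees from its x axis. Half way between the bores are three empty sample pockets, 32 mm across.
- clamp_screw_0 (a point): Middle of the knurled head of one of three dark clamp screws that stick out radially from the holder's rim in line with the pockets: this one along the holder's -y, the others at 30 and 150 degrees from its x axis. Heads 12 mm across, from 74 to 94 mm from the holder's centre, axis 10 mm above its underside. They can be pushed sideways to turn the holder, which takes a few N.
- holder_cap (a point): Centre of the top of the steel cap on the holder, 34 mm across, 3 mm high, 21 mm above the holder's underside: press here. At z = 0.035 when the holder is home.
- latch (a joint): Steel bar turning about an upright pillar 108 mm from the fixture's centre on its +y lug. 0: bar along the fixture's -x, clear of the holder; grows anticlockwise from above; 1.57 at its stop: bar points to the centre, over the holder's rim. Starts at -0.3 to 0.05, stays where left. Bar 12 mm wide, 54 mm long, z 0.033 to 0.039: passes over the holder only when that is home.
- latch_knob (a point): Top of the latch's upright black knob, 13 mm across, z = 0.039 to 0.065, 36 mm from the latch's pivot. About 1.5 N moves it. The pillar's cap ends at z = 0.042.
- section_steel: Loose plain steel disc 34 mm across, 14 mm high, on the bench near the fixture; a bystander. Origin at the centre of its underside.
- objective_jar: White jar with black lid, 47 mm across, 60 mm high, on the bench to the right of the fixture; a bystander. Origin at the centre of its underside.
- hardness_block_1: Loose steel disc 48 mm across, 16 mm high, on the bench to the right; a bystander. Origin at the centre of its underside.

How it is judged:
By the outcome, as a careful person would: the job done as asked, in the order asked, and still so for the second after the job is handed in, with the robot touching nothing.
It also fails if it takes over 61 s, if anything falls off the work surface, if the arm or the gripper's body presses on something with over 40 N, if the wrist force passes 120 N, or if a joint passes its speed limit or range.

ROBOT

A 6-joint arm with a two-finger parallel gripper is mounted at the origin on a cart in front of the work surface, level with it; the furniture and walls round the work are solid. World frame = base frame: x ahead of the robot, y to its left, z up, the work surface at z = 0. Lengths are in m, angles in degrees, forces in N, time in s.
With the tool pointing down it reaches from about 0.375 to 0.75 m from the base axis. Payload 9 kg.
Tool frame: the origin (TCP) lies where the fingers leave the gripper's body, on its centre line; the fingertips stand 73 mm ahead of it and the grasp point (between the pads) lies 54 mm ahead of it (robot.tip_reach is the distance from the TCP to the fingertips, in m); z points along the fingers, y is the line along which they close (so a half turn about z gives the same grasp; the last joint's range is limited). The gripper opens to 85 mm and grips with 20 to 120 N. Pads are 22 mm wide; open, the fingers measure 114 mm over their backs; the gripper's body (76 mm by 85 mm) begins 54 mm behind the grasp point. The pads swing forward as they close: fully open they stand 13 mm farther back than shut.
Start: joints at [60.35, 5.964, 5.575, 89.605, 0, 77.527], TCP at [0.177, 0.573, 0.304] pointing down, gripper open.
Joint ranges: [-171.21, 171.21], [-48.23, 106.86], [-62.78, 66.21], [-105.2, 120.99], [-86.42, 89.51], [-180, 180]. Speed limits (degrees/s): [127.2, 127.2, 147.25, 180, 180, 180].

INTERFACE

Orientations are given as [roll, pitch, yaw] about the fixed x, y, z axes, in that order (R = Rz(yaw) Ry(pitch) Rx(roll)).
In Python, from plant import robot gives the robot as it stands. Calls block until the motion is done:
- robot.move_pose(position, orientation): joint-space move of the TCP to a pose.
- robot.line_to(position, vel=0.15, rotation=None, guard=None): straight line of the TCP; rotation=None keeps the orientation; vel is the mean speed in m/s. With guard (N) it stops when the force on the tool has changed by that much, and returns True; else False.
- robot.goto_joints(angles): joint-space move.
- robot.set_gripper(opening): finger opening in m; the grip force is fixed at half the most; returns when the fingers have stopped.
- robot.pause(seconds).
- robot.ik(position, orientation): joint angles nearest the present ones, or None.
- robot.observe(): the state.
- robot.grab_frame(name): name is "scene" or "side" or "wrist"; returns the picture (420x560x3 uint8, blue, green, red); there is no depth.
- robot.get_calibration(name): a dict with "vertical_fov" (degrees; the focal length in pixels is half the picture's height over the tangent of half this angle, whatever the lens; pixels are square), "cx", "cy" (the principal point, pixels), "rvec" (rotation vector, rad) and "tvec" (3), from world to camera coordinates, as OpenCV has them. Camera axes: x right, y down, z forward; pixel columns grow to the right and rows downward; lengths in m; the calibration is good to about 2 mm. A picture is of the moment at which its call begins: read the wrist's pose just before it. get_calibration takes no time and is no camera call; for the wrist camera it gives the pose at the moment of the call.
A pose or a line that the arm cannot do raises robot.IKError and nothing moves.
- robot.job_done(): hands the job in; it is judged then, once.
The state is a dict: "time": time; "q": joint angles; "qvel": joint speeds; "joint_torque": joint torques, N m; "tool_pos": TCP position; "tcp_rot": TCP orientation; "ft_force": force on the tool from outside, world axes, zero at the start; "torque": the same for the moment, N m; "gripper_width": finger opening in m; "gripper_force": force on a finger pad.
Only numpy, scipy, OpenCV 4.12 (cv2) and the standard library are available. Lean on these libraries where they do the work, as an engineer would, in place of code of your own. Each camera call takes 0.05 s, during which the arm holds its last target. There are 200 camera calls.

## Working session

There is one attempt and no reset: what is moved stays moved. The work goes in short steps, each a Python script; the robot and the scene stay as the last script left them, time stands still between calls to the robot, and variables do not carry over. Pictures are saved under pics/ and viewed, at most 10 in all, crops included, and the job is handed in when it is done.

```bash
ls; mkdir -p pics; python3 - <<'E'
from plant import robot
import cv2
for n in("scene","side"):
    c=robot.get_calibration(n);print(n,c)
    cv2.imwrite(f"pics/{n}0.png",cv2.resize(robot.grab_frame(n),(800,600),interpolation=cv2.INTER_CUBIC))
print(robot.get_calibration("wrist"))
o=robot.observe();print(o["time"],o["tcp_rot"],o["ft_force"])
E
```

```text
pics
scene {'vertical_fov': 42.63605072376127, 'cx': 274.7257305362149, 'cy': 203.65967464791612, 'rvec': array([ 1.97617873, -1.05687614,  0.54407007]), 'tvec': array([-0.36552415,  0.3054275 ,  1.00907059])}
side {'vertical_fov': 49.7163221732657, 'cx': 279.4758501875303, 'cy': 213.90862275489107, 'rvec': array([-0.06320009, -2.87480001,  1.26527972]), 'tvec': array([0.56175216, 0.08495464, 1.20084119])}
{'vertical_fov': 62.071232177464026, 'cx': 278.84750774385105, 'cy': 209.41428962349093, 'rvec': array([-2.31650416, -1.70946317, -0.26773701]), 'tvec': array([-0.59962775, -0.0398876 ,  0.37790132])}
0.1 [-1.79934545e+02 -1.64958619e-02  1.62822460e+02] [0.05704895 1.012796   0.24976166]
```

View pics/scene0.png

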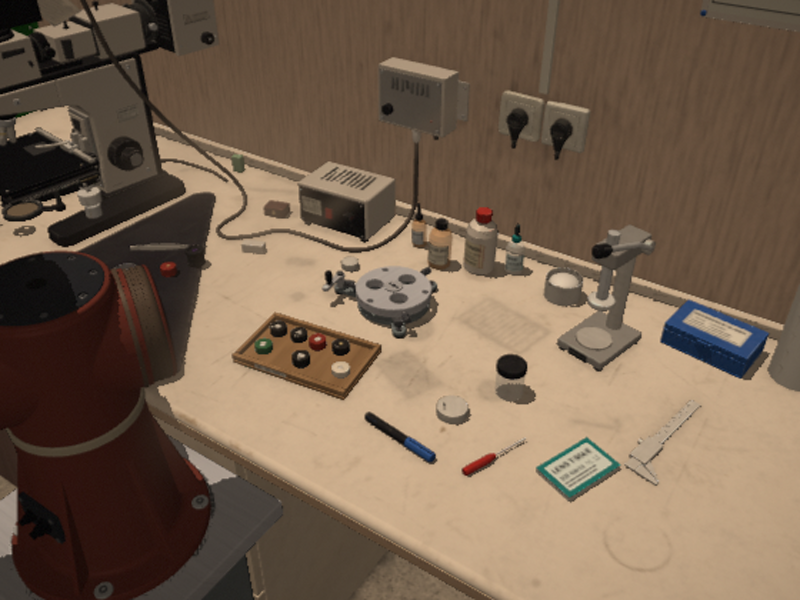

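View pics/side0.png

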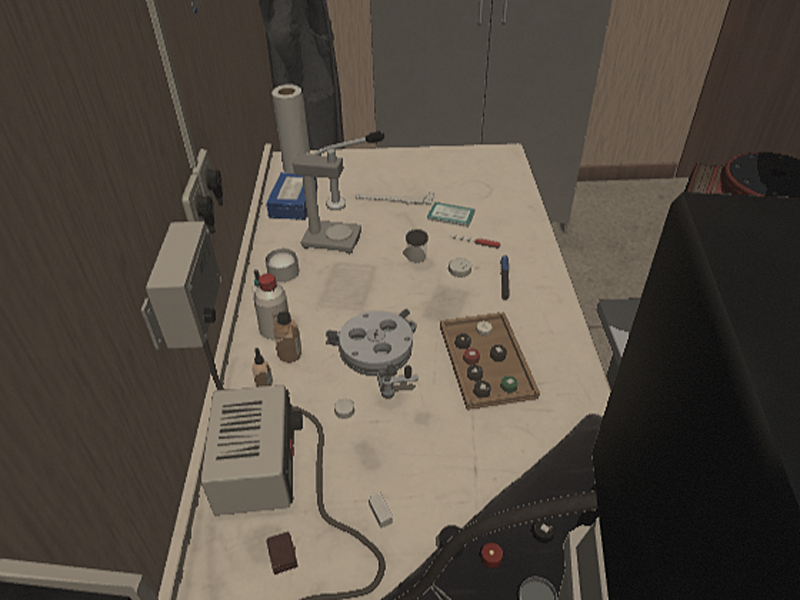

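The scene picture shows the cap at about (393,286) and the latch pillar with its knob at about (330,283). In the side picture the cap is at about (377,336) and the latch at about (390,382). Both are in 800x600 pixels. Next I'll put the wrist camera above the holder.

```bash
cat > h.py <<'E'
from plant import robot
import cv2, numpy as np
from scipy.spatial.transform import Rotation as Ro
def cam(n):
    c=robot.get_calibration(n); f=210/np.tan(np.radians(c["vertical_fov"]/2))
    return Ro.from_rotvec(c["rvec"]).as_matrix(),np.array(c["tvec"]),f,c["cx"],c["cy"]
def back(c,uv,z):
    R,t,f,cx,cy=c; C=-R.T@t
    d=R.T@np.array([(uv[0]-cx)/f,(uv[1]-cy)/f,1]); return C+d*(z-C[2])/d[2]
def proj(c,p):
    R,t,f,cx,cy=c; q=R@np.array(p)+t; return np.array([cx+f*q[0]/q[2],cy+f*q[1]/q[2]])
E
python3 - <<'E'
from h import *
a=back(cam("scene"),(393*.7,286*.7),.044);b=back(cam("side"),(377*.7,336*.7),.044);print(a,b)
p=(a+b)/2
R,t,*_=cam("wrist");o=robot.observe();T=Ro.from_euler("xyz",o["tcp_rot"],degrees=True).as_matrix()
off=T.T@(-R.T@t-o["tool_pos"]);print("cam in tool",off,"\n",(R@T).round(3))
for yaw in range(-180,180,30):
    rot=[180,0,yaw];Tm=Ro.from_euler("xyz",rot,degrees=True).as_matrix()
    x=np.array([p[0],p[1],.36])-Tm@off
    q=robot.ik(x,rot);print(yaw,x.round(3),None if q is None else np.round(q))
E
```

```text
[ 0.60332222 -0.03739216  0.044     ] [ 0.60110816 -0.02834512  0.044     ]
cam in tool [ 0.07794593 -0.00016387 -0.06854861] 
 [[ 0.     1.    -0.001]
 [-0.952  0.    -0.306]
 [-0.306  0.001  0.952]]
-180 [ 0.68  -0.033  0.291] [-14.  21.  21.  90.   0. -14.]
-150 [0.67  0.006 0.291] [-11.  18.  18.  90.   0. -41.]
-120 [0.641 0.035 0.291] [ -9.  13.  12.  89.   0. -69.]
-90 [0.602 0.045 0.291] [ -8.   6.   5.  88.   0. -98.]
-60 [0.563 0.035 0.291] [ -10.   -0.   -2.   88.    0. -130.]
-30 [0.535 0.006 0.291] [ -13.   -6.   -7.   88.    0. -163.]
0 [ 0.524 -0.033  0.291] [-18.  -7.  -9.  88.   0. 162.]
30 [ 0.535 -0.072  0.291] [-22.  -5.  -6.  88.   0. 128.]
60 [ 0.563 -0.1    0.291] [-23.   1.  -1.  88.   0.  97.]
90 [ 0.602 -0.111  0.291] [-23.   8.   6.  88.   0.  67.]
120 [ 0.641 -0.1    0.291] [-20.  15.  14.  89.   0.  40.]
150 [ 0.67  -0.072  0.291] [-17.  19.  19.  90.   0.  13.]
```

```bash
python3 - <<'E'
from h import *
import pickle
robot.move_pose([.59,-.03,.27],[180,0,180])
c=cam("wrist");im=robot.grab_frame("wrist");pickle.dump((c,im),open("w1.pkl","wb"))
cv2.imwrite("pics/w1.png",cv2.resize(im,(800,600),interpolation=cv2.INTER_CUBIC))
print(robot.observe()["time"],proj(c,[.602,-.033,.044])/.7)
E
```

```text
2.7417 [392.30768961 291.52846546]
```

View pics/w1.png

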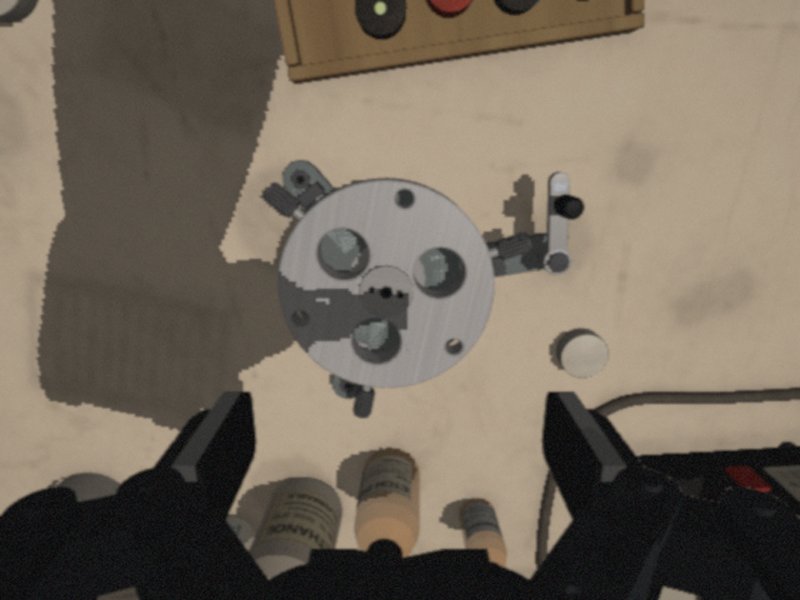

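The wrist picture, in 800x600 pixels, shows:
- **Cap:** (386,291).
- **Bores:** (405,198), (454,346) and (300,317).
- **Screw heads:** (512,246), (363,402) and (278,198).
- **Latch:** pillar at (556,262), knob top at (571,206).
- **Lug ends:** near (300,178) and (345,385).
- **section_steel:** (584,354).

```bash
python3 - <<'E'
from h import *
import pickle
c,im=pickle.load(open("w1.pkl","rb"))
g=lambda u,v,z:back(c,(u*.7,v*.7),z)
B=[g(405,198,.041),g(454,346,.041),g(300,317,.041)]
S=[g(512,246,.033),g(363,402,.033),g(278,198,.033)]
ct=np.mean(B,0)
print("centre",ct,np.mean(S,0),g(386,291,.044))
pol=lambda p:(np.round(p[:2],4),round(np.hypot(*(p-ct)[:2]),4),round(np.degrees(np.arctan2(*(p-ct)[1::-1])),1))
for n,P in(("bore",B),("screw",S),("pillar",[g(556,262,.042)]),("knob",[g(571,206,.065)]),("lug",[g(300,178,.012),g(345,385,.012)]),("steel",[g(584,354,.014)])):
    for p in P:print(n,*pol(p))
C=-c[0].T@c[1];print(C)
a,b=(np.array([230,130]),np.array([630,430]))
cr=im[int(130*.7):int(430*.7),int(230*.7):int(630*.7)]
cv2.imwrite("pics/w1c.png",cv2.resize(cr,(800,600),interpolation=cv2.INTER_CUBIC))
E
```

```text
centre [ 0.60164242 -0.03675938  0.041     ] [ 0.60234294 -0.03804173  0.033     ] [ 0.6016632  -0.03689466  0.044     ]
bore [ 0.5453 -0.0254] 0.0574 168.6
bore [0.6397 0.0068] 0.0578 48.8
bore [ 0.6199 -0.0916] 0.0578 -71.6
screw [0.5756 0.0415] 0.0824 108.4
screw [ 0.6851 -0.0535] 0.0851 -11.4
screw [ 0.5463 -0.1021] 0.0856 -130.3
pillar [0.5836 0.067 ] 0.1053 99.8
knob [0.5468 0.0646] 0.1152 118.4
lug [ 0.5361 -0.0921] 0.0858 -139.8
lug [ 0.683 -0.068] 0.0872 -21.0
steel [0.6573 0.1025] 0.15 68.2
[ 0.51200999 -0.02961044  0.33862509]
```

View pics/w1c.png

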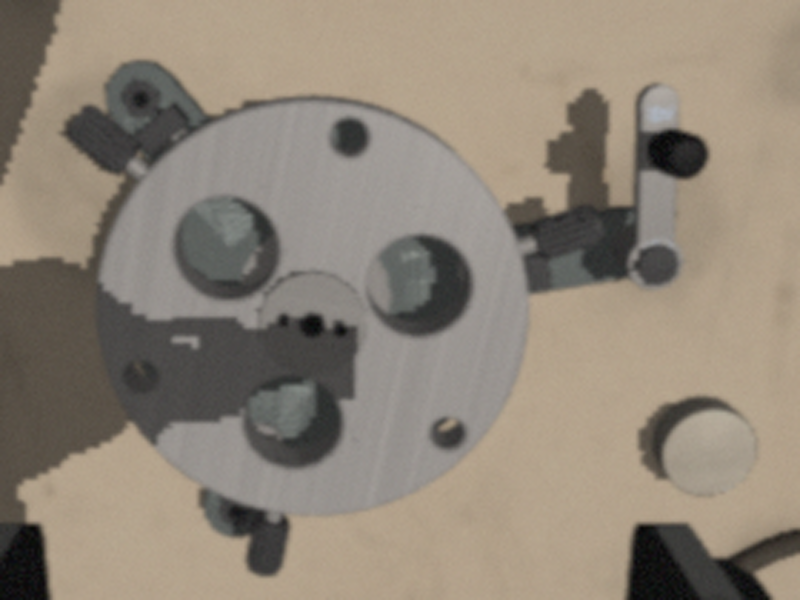

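The geometry agrees with the data. The centre is at about (0.602,-0.037), the lugs are at 99.6° (mod 120) and the bores at 48.6°. The holder therefore needs 51° anticlockwise. I'll straddle the screw at -131° and push it round towards -80.4°.

```bash
cat >> h.py <<'E'
CT=np.array([.6018,-.0370]); LUG=99.6
def at(th,z,r=.086):
    a=np.radians(th); return [CT[0]+r*np.cos(a),CT[1]+r*np.sin(a),z],[180,0,th]
def st(*k):
    o=robot.observe(); print(round(o["time"],2),np.round(o["tool_pos"],4),np.round(o["ft_force"],1),np.round(o["torque"],2),round(o["gripper_width"],4))
E
python3 - <<'E'
from h import *
print(robot.tip_reach)
print("jar",back(cam("scene"),(512*.7,362*.7),.06))
robot.set_gripper(.026);print(robot.tip_reach)
p,r=at(-131.5,.16);robot.move_pose(p,r);st()
c=cam("wrist");im=robot.grab_frame("wrist")
cv2.imwrite("pics/w2.png",im);print(proj(c,at(-131,.033,.084)[0]))
E
```

```text
0.0726
jar [ 0.51598843 -0.31557439  0.06      ]
0.0726
4.28 [ 0.5452 -0.1014  0.1606] [ 0.1 -0.  -0. ] [ 0.01  0.01 -0.  ] 0.026
[278.96797725 235.85617132]
```

View pics/w2.png

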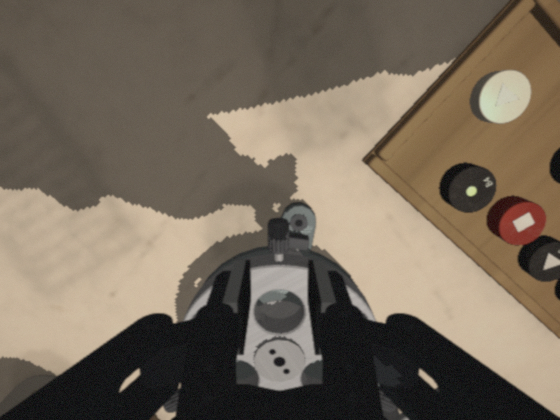

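The screw head is at (279,232) against a predicted (279,236), so the fingers will straddle it. I'll go down and turn it.

```bash
python3 - <<'E'
from h import *
p,r=at(-131.5,.098)
print(robot.line_to(p,vel=.06,guard=6));st()
Z=robot.observe()["tool_pos"][2]
def go(th,v,g):
    p,r=at(th,.098);return robot.line_to(p,vel=v,rotation=r,guard=g)
for th in np.arange(-125.5,-83,6):
    if go(th,.035,20):print("guard",th);st();break
else:
    st()
    for th in np.arange(-82,-66,1.5):
        if go(th,.012,12):print("stop");break
        st()
st();print(robot.observe()["tcp_rot"])
E
```

```text
False
5.52 [ 0.5451 -0.1015  0.0985] [-0.4  0.1  0.6] [-0.03  0.01  0.  ] 0.0258
8.78 [ 0.6115 -0.1225  0.098 ] [-1.   0.9  1.1] [ 0.01 -0.    0.02] 0.0262
9.12 [ 0.6136 -0.1221  0.0979] [-0.9  0.2 -0.5] [0.01 0.33 0.01] 0.0261
9.47 [ 0.6161 -0.1218  0.098 ] [-1.4 -0.7 -0.8] [-0.05  0.24 -0.04] 0.026
9.81 [ 0.6184 -0.1214  0.098 ] [-0.4 -1.  -0.6] [ 0.07  0.18 -0.01] 0.0261
10.15 [ 0.6207 -0.121   0.0982] [-0.6  0.5  0.1] [-0.01 -0.01  0.01] 0.0262
10.49 [ 0.6227 -0.1204  0.0981] [-0.5 -0.8 -0.8] [-0.01  0.02 -0.06] 0.0263
10.83 [ 0.6246 -0.1198  0.0978] [-1.8 -0.1 -0.4] [-0.02  0.3  -0.05] 0.0261
11.18 [ 0.6261 -0.1193  0.0975] [-6.5 -0.8 -0.8] [-0.3   1.3  -0.08] 0.0261
11.52 [ 0.6269 -0.1189  0.0971] [-13.   -3.    2.8] [-0.69  2.83 -0.13] 0.0258
11.86 [ 0.6276 -0.1184  0.0968] [-21.5  -4.8   6.2] [-1.11  4.71 -0.14] 0.026
12.2 [ 0.6281 -0.118   0.0961] [-28.9  -8.1   8.6] [-1.77  6.28 -0.15] 0.0261
12.54 [ 0.6286 -0.1176  0.0951] [-33.7 -11.5   7.4] [-2.51  7.51 -0.13] 0.0262
12.54 [ 0.6286 -0.1176  0.0951] [-33.7 -11.5   7.4] [-2.51  7.51 -0.13] 0.0262
[179.01050366   0.23332096 -67.11268503]
```

It hit a hard stop close to the predicted angle, so it has dropped over the pegs. I'll back off, lift and look.

```bash
python3 - <<'E'
from h import *
import pickle
p,r=at(-77,.098);robot.line_to(p,vel=.03,rotation=r);st()
p,r=at(-77,.16);robot.line_to(p,vel=.12)
robot.set_gripper(0)
robot.move_pose([.59,-.037,.27],[180,0,-120]);st()
c=cam("wrist");im=robot.grab_frame("wrist");pickle.dump((c,im),open("w3.pkl","wb"))
cv2.imwrite("pics/w3.png",cv2.resize(im[80:360,100:473],(800,600),interpolation=cv2.INTER_CUBIC))
E
```

```text
13.19 [ 0.6215 -0.1208  0.0982] [-0.1  0.3  0.6] [-0.01 -0.    0.03] 0.0257
15.07 [ 0.59   -0.0372  0.2694] [ 0.3  0.6 -1.2] [-0.01  0.02  0.  ] 0.0001
```

View pics/w3.png

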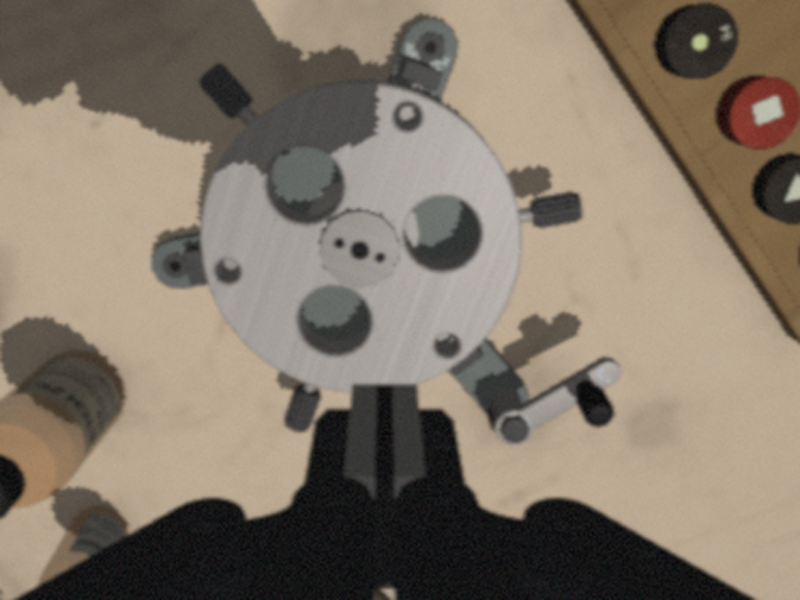

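The pegs show in all three bores at crop (408,115), (228,268) and (447,345), and the cap is at (360,248). Next I'll press on the cap.

```bash
python3 - <<'E'
from h import *
import pickle
c,im=pickle.load(open("w3.pkl","rb"));k=280/600
f=lambda u,v,z:back(c,(100+u*373/800,80+v*k),z)
print("cap",f(360,248,.040),"pillar",f(514,428,.042),"knob",f(598,410,.065))
robot.move_pose([*CT,.14],[180,0,-120])
print(robot.line_to([*CT,.122],vel=.05,guard=4));st()
for z in np.arange(.120,.090,-.002):
    g=robot.line_to([*CT,z],vel=.02);o=robot.observe()
    print(round(o["time"],2),round(z,3),round(o["tool_pos"][2]-robot.tip_reach,4),round(o["ft_force"][2],1))
    if o["ft_force"][2]>30:break
robot.pause(.3);st()
robot.line_to([*CT,.15],vel=.08)
E
```

```text
cap [ 0.60122735 -0.03808532  0.04      ] pillar [0.58362354 0.06713115 0.042     ] knob [0.54780286 0.06337083 0.065     ]
False
16.21 [ 0.6017 -0.037   0.122 ] [0.8 1.2 0.7] [-0.01 -0.02 -0.02] -0.0001
16.46 0.12 0.0474 -0.2
16.71 0.118 0.0453 -0.4
16.96 0.116 0.0432 -0.5
17.21 0.114 0.0412 -0.7
17.46 0.112 0.0392 0.2
17.71 0.11 0.0376 3.0
17.96 0.108 0.0361 6.1
18.21 0.106 0.035 13.8
18.46 0.104 0.0349 30.3
18.76 [ 0.6022 -0.0368  0.1075] [-12.3   3.8  29.7] [ 0.86  2.61 -0.  ] -0.0003
```

The holder is home: the cap reads z=0.0349 with a hard stop at 30 N. For the latch I'll straddle the knob and swing it anticlockwise.

```bash
python3 - <<'E'
from h import *
PV=np.array([.5836,.0685])
def L(phi,z):
    a=np.radians(phi);return [PV[0]+.0365*np.cos(a),PV[1]+.0365*np.sin(a),z],[180,0,(phi+180)%360-180]
print([None if (q:=robot.ik(*L(x,.119))) is None else np.round(q) for x in(187,240,295)])
robot.set_gripper(.028)
p,r=L(187,.18);robot.move_pose(p,r)
p,r=L(187,.119);print(robot.line_to(p,vel=.06,guard=5));st()
for phi in [*range(195,280,8),*np.arange(282,304,2)]:
    p,r=L(phi,.119);robot.line_to(p,vel=.04 if phi<280 else .015,rotation=r)
    o=robot.observe();a=np.radians(phi);ft=o["ft_force"]@[np.sin(a),-np.cos(a),0]
    d=o["tool_pos"][:2]-PV
    print(phi,round(o["time"],2),round(ft,1),np.round(o["ft_force"],1),round(np.degrees(np.arctan2(d[1],d[0]))%360,1))
    if np.linalg.norm(o["ft_force"])>12:break
E
```

```text
[array([ -7.,   0., -19.,  70.,   0., -14.]), array([ -9.,   3., -17.,  70.,   0., -69.]), array([  -9.,    9.,  -11.,   70.,    0., -124.])]
False
22.04 [0.5477 0.064  0.1195] [ 0.1  0.2 -0.4] [-0.02 -0.02  0.01] 0.0279
195 22.33 0.4 [-0.1  0.4 -0.1] 195.2
203 22.62 -0.1 [ 0.1 -0.1  0.5] 203.0
211 22.92 -0.2 [ 0.5  0.1 -0.8] 210.9
219 23.21 0.3 [0.1 0.5 0.5] 218.8
227 23.5 -0.0 [-0.2 -0.3  0. ] 226.8
235 23.79 -0.5 [ 0.3 -0.3 -0.1] 234.8
243 24.08 -0.5 [0.7 0.4 0.3] 242.8
251 24.38 -0.4 [ 0.3 -0.4 -1.2] 250.8
259 24.67 -0.3 [0.4 0.3 0.1] 258.8
267 24.96 0.7 [-0.7  0.   0.4] 266.9
275 25.25 -0.3 [ 0.3  0.5 -0.4] 274.9
282 25.7 0.4 [-0.5  0.2  1. ] 281.8
284 25.95 1.0 [-1.1  0.5  0.6] 283.9
286 26.2 0.2 [-0.3  0.4  0.9] 286.0
288 26.45 0.1 [ 0.1 -0.7  1. ] 288.0
290 26.7 0.2 [-0.3  0.3  0.3] 290.0
292 26.95 0.6 [-0.7  0.1 -1.1] 292.0
294 27.2 4.3 [-4.3 -1.   2.9] 293.0
296 27.45 9.6 [-9.9 -1.6  5.4] 293.7
298 27.7 15.2 [-16.   -2.1   8.9] 294.3
```

The latch met its stop at the predicted angle. I'll back off, lift and check.

```bash
python3 - <<'E'
from h import *
PV=np.array([.5836,.0685])
def L(phi,z):
    a=np.radians(phi);return [PV[0]+.0365*np.cos(a),PV[1]+.0365*np.sin(a),z],[180,0,(phi+180)%360-180]
p,r=L(285,.119);robot.line_to(p,vel=.03,rotation=r);st()
p,_=L(285,.19);robot.line_to(p,vel=.1)
robot.move_pose([.59,-.03,.27],[180,0,180]);st()
im=robot.grab_frame("wrist")
cv2.imwrite("pics/w4.png",cv2.resize(im[80:360,100:473],(800,600),interpolation=cv2.INTER_CUBIC))
s=robot.grab_frame("side")[190:295,180:320]
cv2.imwrite("pics/s4.png",cv2.resize(s,(800,600),interpolation=cv2.INTER_CUBIC))
E
```

```text
28.12 [0.5933 0.0332 0.1192] [0.4 0.9 0.7] [-0.02  0.02 -0.07] 0.028
30.51 [ 0.5899 -0.0298  0.2695] [ 0.5  0.  -0.2] [ 0.05  0.02 -0.04] 0.0278
```

View pics/w4.png

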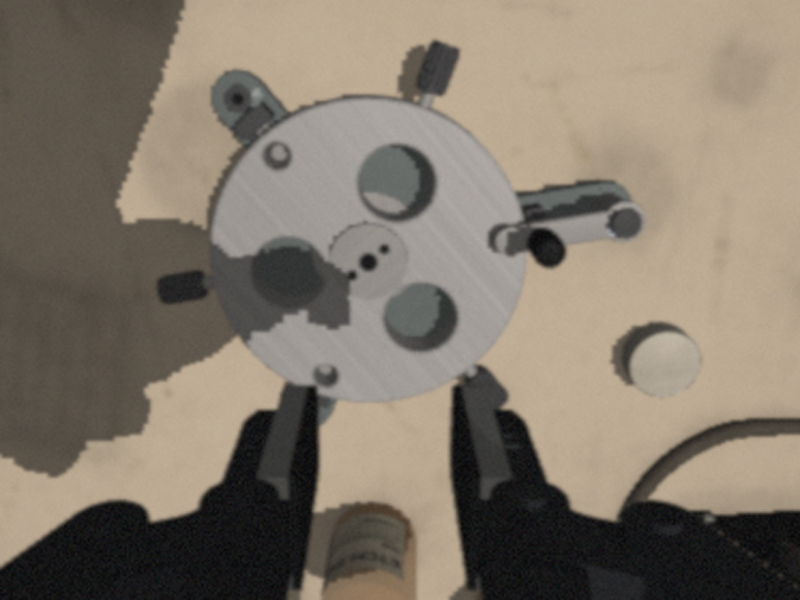

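View pics/s4.png

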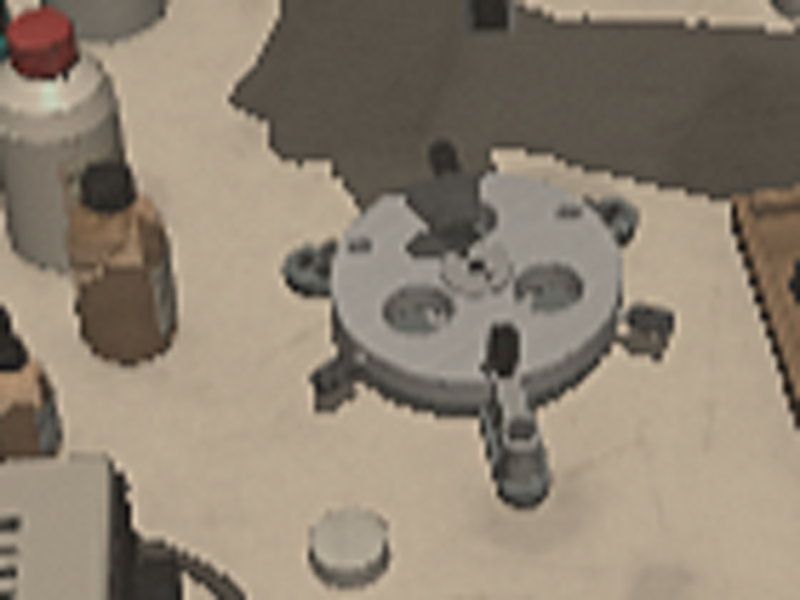

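In the wrist view the bar runs from the pillar at (625,220) over the rim to (503,238), pointing at the cap at (368,262). The side view shows the holder level and section_steel where it was.

```bash
python3 -c "
from plant import robot
print(robot.job_done())"
```

```text
the job is handed in; nothing more can be done
None
```

The holder was turned on to its pegs and pressed fully home (cap at z = 0.0349 m), the latch was swung over its rim to the stop, and the job was handed in at about 31 s, with no verdict returned.

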